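# Seat the probe thermometer in the pot's thermowell and set its stop

### The job

Take the probe thermometer out of its wooden stand and lower it, without dropping it, down the brass thermowell in the pot's lid until its sprung tip bottoms out; keep it held and pressed lightly on the bottom for about a second (around 8 N, never over 25 N). Then let go of the head, slide the yellow stop collar with its sprung black foot down the shank until it sits flat on the boss, and keep it pressed there just as lightly for about a second and a half. Leave the thermometer standing in the well with its tip on the bottom and the collar on the boss, and do not disturb the mug, pepper mill, oil bottle or spatula.

Things in the scene. Friction and masses are not known exactly. Their poses are not given: they have to be found in the camera images.
- pot: Steel pot with lid, 196 mm across, fixed; lid top 103 mm up. Origin: centre of its underside. A square brass boss (36 x 36 mm, top 120 mm up) stands on the lid 50 mm from the centre towards the pot's -x; a black knob (30 mm across, top 121 mm) 35 mm towards +x; loop handles at the +y and -y sides reach 125 mm from the centre, 87 mm high.
- well_mouth (a point): Centre of the thermowell's mouth in the top face of the brass boss, 120 mm above the worktop; z up. A round upright blind hole 13 mm in diameter with a 2 mm chamfer. Its depth differs from pot to pot, somewhere between 62 and 82 mm, and is not measured: it must be felt. The bottom is rigid.
- stand: Wooden block 80 x 80 x 85 mm, fixed. Origin: centre of its underside. The probe stands upright in a blind hole (14 mm diameter, 70 mm deep) in the middle of its top.
- probe: Probe thermometer, 140 to 200 g in all, loose. Origin: the tip's end; z along the shank to the head. Steel shank 10 mm in diameter from the tip up to 115 mm, then a square red head 22 x 22 mm (faces along its x and y) from 115 to 145 mm, white dial on top. At the start it stands upright in the stand, tip 15 mm above the worktop.
- tip: The tapered last 6 mm of the probe's shank: a spring-loaded contact tip that gives 5 N/mm along the shank, up to 4.5 mm. Origin at its end (the probe's origin when relaxed).
- collar: Yellow stop collar on the shank: a disc 54 mm across, 8 mm thick, on a black sprung foot 40 mm across, 6 mm (14 mm in all). Origin: centre of the foot's underside when relaxed. Slides only along the shank, from the head to 72 mm lower, 0.7 N friction, stays where put; starts 2 to 10 mm below the head. The foot gives 5 N/mm, up to 4.5 mm. Fingers opened to 36 mm pass the head and push its top.
- mug: White mug, 80 mm across, 95 mm high, loose; origin at the centre of its underside. Leave alone.
- mill: Dark wooden pepper mill, 54 mm across, 137 mm high, loose; origin at the centre of its underside. Leave alone.
- oil: Amber glass oil bottle, 60 mm across, 190 mm high, loose; origin at the centre of its underside. Leave alone.
- spatula: Black spatula lying flat on the worktop, loose. Leave alone.
Mind the look-alikes: they are no part of the job. There is more than one size of the probe; the job needs the largest.

How it is judged:
By the outcome, as a careful person would: the job done as asked, in the order asked, and still so for the second after the job is handed in, with the robot touching nothing.
It also fails if it takes over 67 s, if anything falls off the work surface, if the arm or the gripper's body presses on something with over 40 N, if the wrist force passes 120 N, or if a joint passes its speed limit or range.

### The arm

A 6-joint arm with a two-finger parallel gripper is mounted at the origin on the work surface. World frame = base frame: x ahead of the robot, y to its left, z up, the work surface at z = 0. Lengths are in mm, angles in rad, forces in N, time in s.
With the tool pointing down it reaches from about 350 to 975 mm from the base axis. Payload 7.1 kg.
Tool frame: the origin (TCP) lies midway between the tips of the shut fingers; the grasp point (between the pads) lies 19 mm behind it; z points along the fingers, y is the line along which they close (so a half turn about z gives the same grasp; the last joint's range is limited). The gripper opens to 88 mm and grips with 3 to 60 N. Pads are 20 mm wide; open, the fingers measure 115 mm over their backs; the gripper's body (75 mm by 178 mm) begins 61 mm behind the grasp point.
Start: joints at [-1.215, 0.423, 1.63, -0, 1.089, -0.019], TCP at [228.82, -581.589, 222.675] pointing down, gripper open.
Joint ranges: [-3, 3], [-0.9, 2.11], [0.09, 2.58], [-1.31, 4.45], [0.11, 2.69], [-2.54, 2.54]. Speed limits (rad/s): [2.39, 2.39, 3.01, 3.14, 3.14, 3.14].

### API

Orientations are given as a rotation vector (axis times angle).
In Python, from workcell import ctrl gives the robot as it stands. The module is installed in compiled form; this text tells all that it offers.
- The arm moves only by the tool servo_tool, never from a script. Its argument "increments" is a list of rows, each a list of 7 numbers: the shift along the world's x, y, z in cm, then the turn, a rotation vector about the world's x, y, z in degrees, then the opening, from -1 (shut) to 1 (fully open). A call has 1 to 20 rows; each row is the pose to reach, as a shift and turn from the pose commanded when the call began; what a row does not reach only later rows make up. A row lasts 1/12 s, in which the tool goes at most 41.7 mm and 7.16 degrees, less where a joint would pass 70% of its speed; a pose out of reach is approached as far as the arm can. A call with a gripper value outside its range is refused whole. The fingers move at their own pace and stop on an object; the grip force is fixed at half the most. Time passes only in rows, so rows that repeat a pose let the fingers close. It gives the time, the measured TCP pose, the force, the opening and the grip force at its end, in the units of the state.
- ctrl.get_obs(): the state, without advancing time (a new reading comes with each control period).
- ctrl.get_image(name): name is "scene" or "top" or "wrist"; returns a dict with "image" (400x640x3 uint8, red, green, blue), "fx", "fy", "cx", "cy" (pixels), "extrinsics" (4x4, takes a point from camera to world coordinates); the wrist camera has in their place "tool_from_camera" (4x4, takes a point from camera to tool coordinates, whose origin is the TCP and whose axes are the flange's). Camera axes: x right, y up, looking along -z (the intrinsics and any distortion apply to the point x, -y, -z); pixel columns grow to the right and rows downward; lengths in mm; the calibration is good to about 2 mm. A picture is of the moment at which its call begins: read the wrist's pose just before it. There is no depth.
- ctrl.close_job(): hands the job in; it is judged then, once.
The state is a dict: "t": time; "qpos": joint angles; "qvel": joint speeds; "joint_torque": joint torques, N m; "ee_pos": TCP position; "orientation": TCP orientation; "ft_force": force on the tool from outside, world axes, zero at the start; "moment": the same for the moment, N m; "width": finger opening in mm; "grasp_force": force on a finger pad.
Only numpy, scipy, OpenCV 4.12 (cv2) and the standard library are available. Lean on these libraries where they do the work, as an engineer would, in place of code of your own. Each camera call takes 0.05 s, during which the arm holds its last target. There are 200 camera calls.

## Working session

There is one attempt and no reset: what is moved stays moved. The work goes in short steps, Python scripts to look and compute and a tool call to move; the robot and the scene stay as the last step left them, time stands still between calls to the robot, and variables do not carry over. Pictures are saved under pics/ and viewed, at most 10 in all, crops included, and the job is handed in when it is done.

Besides the shell and the picture viewer there is one more tool, called after "Request:" as name(argument=value, ...) on one line, values as JSON. servo_tool: Moves the arm, as the interface text tells. Its arguments: {"type":"object","properties":{"increments":{"type":"array","items":{"type":"array","items":{"type":"number"}}}},"required":["increments"]}

```bash
mkdir -p pics
cat > h.py <<'E'
import numpy as np, cv2
from workcell import ctrl
from scipy.spatial.transform import Rotation as R
def grab(n,f=None):
    o=ctrl.get_obs(); d=ctrl.get_image(n)
    if n=="wrist":
        T=np.eye(4);T[:3,:3]=R.from_rotvec(o["orientation"]).as_matrix();T[:3,3]=o["ee_pos"]
        d["E"]=T@np.array(d["tool_from_camera"])
    else: d["E"]=np.array(d["extrinsics"])
    if f: cv2.imwrite("pics/"+f,d["image"][:,:,::-1])
    return d
def ray(d,u,v):
    r=np.array([(u-d["cx"])/d["fx"],-(v-d["cy"])/d["fy"],-1.]); return d["E"][:3,3],d["E"][:3,:3]@r
def onz(d,u,v,z):
    c,r=ray(d,u,v); return c+r*(z-c[2])/r[2]
def px(d,p):
    q=np.linalg.inv(d["E"])@np.append(p,1); return d["cx"]-d["fx"]*q[0]/q[2], d["cy"]+d["fy"]*q[1]/q[2]
def cross(d1,p1,d2,p2):
    c1,r1=ray(d1,*p1);c2,r2=ray(d2,*p2)
    s=np.linalg.lstsq(np.c_[r1,-r2],c2-c1,rcond=None)[0]; a=c1+s[0]*r1;b=c2+s[1]*r2
    return (a+b)/2,np.linalg.norm(a-b)
E
python3 - <<'E'
from h import *
for n in("scene","top"):
    d=grab(n,n+".png"); print(n,{k:v for k,v in d.items() if k not in("image","E")})
o=ctrl.get_obs();print(o)
E
```

```text
scene {'fx': 365.563830737878, 'fy': 365.563830737878, 'cx': 321.36557562007494, 'cy': 201.45251586224214, 'extrinsics': array([[ 7.46335865e-01, -4.06023129e-01,  5.27378417e-01,
         1.21034690e+03],
       [ 6.65270138e-01,  4.78852182e-01, -5.72814308e-01,
        -6.97704219e+02],
       [-1.99604481e-02,  7.78360975e-01,  6.27499620e-01,
         8.54836498e+02],
       [ 0.00000000e+00,  0.00000000e+00,  0.00000000e+00,
         1.00000000e+00]])}
top {'fx': 387.10841592018096, 'fy': 387.10841592018096, 'cx': 326.43443858282467, 'cy': 207.76519127333825, 'extrinsics': array([[ 1.11787109e-02,  9.82034538e-01, -1.88369857e-01,
         4.08975443e+02],
       [-9.99926649e-01,  1.01001766e-02, -6.68455530e-03,
        -1.00125305e+01],
       [-4.66189536e-03,  1.88430765e-01,  9.82075411e-01,
         1.17127610e+03],
       [ 0.00000000e+00,  0.00000000e+00,  0.00000000e+00,
         1.00000000e+00]])}
{'t': 0.1, 'qpos': array([-1.21501626e+00,  4.23770505e-01,  1.63060063e+00,  1.37376982e-05,
        1.08860069e+00, -1.89915432e-02]), 'qvel': array([ 0.00027022, -0.00030165, -0.00084208, -0.00022776,  0.00103006,
       -0.0016626 ]), 'joint_torque': array([-4.38640382e-04, -5.45612848e+01, -2.74324214e+01,  6.44838391e-02,
        1.88184920e-02, -2.32844536e-05]), 'ee_pos': array([ 228.64586615, -581.13855779,  221.98071971]), 'orientation': array([-3.08526178e+00, -5.84987245e-01,  3.44095441e-04]), 'ft_force': array([ 0.07024596, -0.0384829 ,  0.43760847]), 'moment': array([-0.01076486, -0.00831776, -0.00755422]), 'grasp_force': 0.0, 'width': 87.58509617982669}
```

View pics/scene.png

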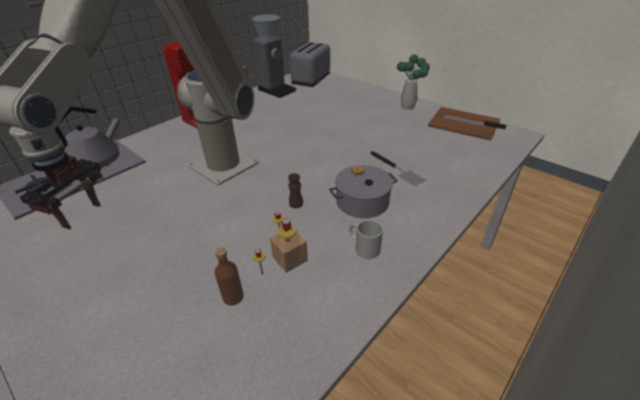

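View pics/top.png

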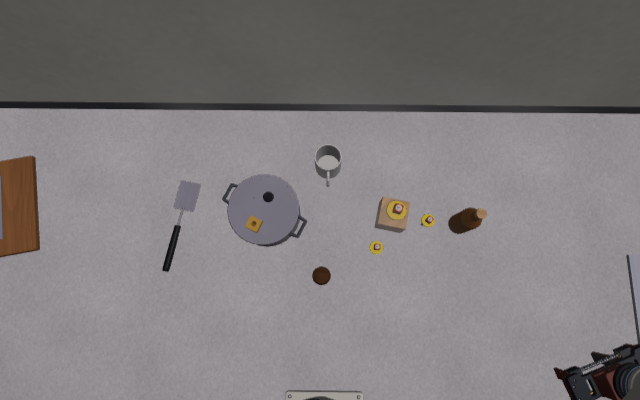

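The scene view shows the large probe in the wooden stand (about 287,228), with two small look-alikes beside it. In the top view the probe is at (397,209), the pot is centred near (264,210), and the boss is at (254,224).

```bash
cat > m.py <<'E'
from h import *
S=grab("scene");T=grab("top")
def blobs(d,lo,hi,box,amin=8):
    hsv=cv2.cvtColor(d["image"],cv2.COLOR_RGB2HSV); m=cv2.inRange(hsv,lo,hi)
    k=np.zeros_like(m);x0,y0,x1,y1=box;k[y0:y1,x0:x1]=m[y0:y1,x0:x1]
    out=[]
    for c in cv2.findContours(k,cv2.RETR_EXTERNAL,cv2.CHAIN_APPROX_NONE)[0]:
        if cv2.contourArea(c)>=amin: out.append((cv2.contourArea(c),c[:,0,:]))
    return sorted(out,key=lambda t:-t[0])
def rect(d,c,z):
    P=np.array([onz(d,u,v,z)[:2] for u,v in c],np.float32); return cv2.minAreaRect(P)
for nm,d,box in(("top",T,(360,180,450,270)),("scene",S,(240,190,310,280))):
    for lab,lo,hi in(("yellow",(22,150,80),(35,255,255)),("red",(0,120,60),(8,255,255)),("red2",(170,90,60),(180,255,255)),("wood",(8,60,60),(19,190,255)),("white",(0,0,190),(180,60,255))):
        for a,c in blobs(d,lo,hi,box,4): print(nm,lab,a,cv2.boundingRect(c),c.mean(0).round(1))
for a,c in blobs(T,(10,100,60),(30,255,255),(235,205,275,245)): print("boss",a,cv2.boundingRect(c),rect(T,c,120))
for a,c in blobs(T,(8,60,60),(19,190,255),(370,190,420,240),50): print("stand",rect(T,c,85))
E
python3 m.py
python3 - <<'E'
from h import *
T=cv2.imread("pics/top.png");S=cv2.imread("pics/scene.png")
a=cv2.resize(T[185:265,360:450],None,fx=4.4,fy=4.4);b=cv2.resize(S[200:280,240:330],None,fx=4.4,fy=4.4);c=cv2.resize(T[165:255,220:310],None,fx=3,fy=3)
c=cv2.copyMakeBorder(c,0,0,0,0,0)
out=np.zeros((600,800,3),np.uint8);out[:a.shape[0],:396]=a;out[:b.shape[0],400:796]=b
c=cv2.resize(c,(240,240));out[356:596,:240]=c;e=cv2.resize(S[155:225,325:405],(270,240));out[356:596,300:570]=e
cv2.imwrite("pics/crops.png",out)
E
```

```text
top yellow 249.5 (387, 201, 19, 18) [396.2 209.7]
top yellow 106.0 (370, 241, 13, 13) [375.9 247.4]
top yellow 46.5 (422, 215, 13, 12) [427.6 220. ]
top wood 735.5 (378, 197, 32, 32) [393.6 212.7]
scene yellow 86.0 (279, 227, 16, 11) [286.5 232. ]
scene yellow 20.0 (254, 253, 10, 8) [258.7 257.2]
scene yellow 11.5 (274, 217, 9, 5) [277.7 219.3]
scene red 32.0 (282, 222, 8, 9) [286.  225.7]
scene red 7.5 (256, 252, 5, 5) [258.1 254. ]
scene wood 929.0 (270, 232, 37, 40) [288.6 249.4]
scene wood 5.0 (281, 225, 11, 7) [286.4 228.2]
boss 159.5 (245, 216, 18, 17) ((564.0548706054688, 197.15122985839844), (39.133880615234375, 34.21303176879883), 64.3181381225586)
stand ((605.6117553710938, -193.44235229492188), (81.87054443359375, 80.46475982666016), 78.9375991821289)
```

View pics/crops.png

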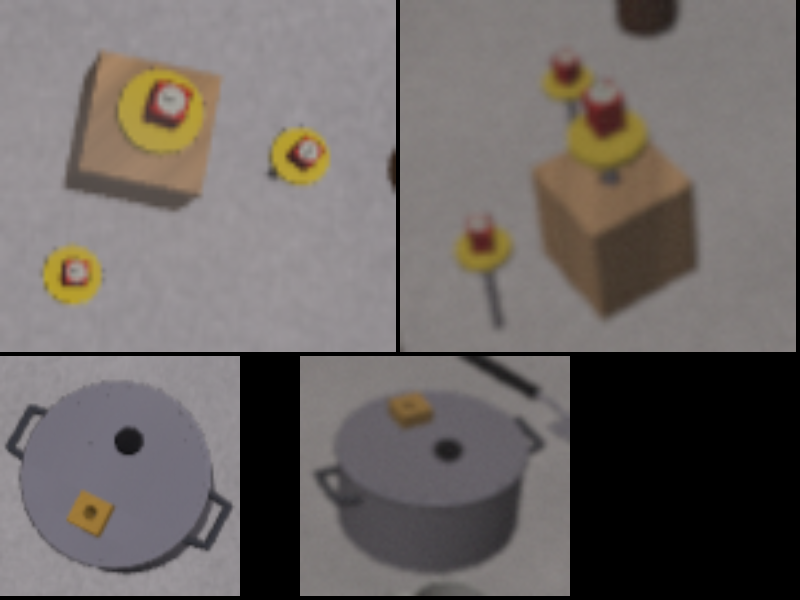

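```bash
cat > m2.py <<'E'
from m import *
W=grab("wrist");print(W["fx"],W["cx"],W["cy"],np.array(W["tool_from_camera"]).round(3))
print("dial top",onz(T,398.6,208.2,160),"scene",onz(S,240+602/4.4-400/4.4,200+85/4.4,160))
print("dial cross",cross(T,(398.6,208.2),S,(240+202/4.4,200+85/4.4)))
for p in((375.9,247.4),(427.6,220)):print("small",onz(T,*p,80))
print("well",onz(T,220+91*.375,165+(512-356)*.375,120),"scene",onz(S,325+(408-300)*80/270,155+(407-356)*70/240,120))
print("knob",onz(T,268,197,121))
print("oil",onz(T,481,213,190),"mill",onz(T,321,275,137),"mug",onz(T,328,153,95))
E
python3 m2.py | grep -v -e "^top" -e "^scene"
```

```text
boss 159.5 (245, 216, 18, 17) ((564.0548706054688, 197.15122985839844), (39.133880615234375, 34.21303176879883), 64.3181381225586)
stand ((605.6117553710938, -193.44235229492188), (81.87054443359375, 80.46475982666016), 78.9375991821289)
325.12485717951694 322.9502646020548 193.7492028895364 [[   0.       0.962    0.273   74.099]
 [   1.      -0.      -0.       0.928]
 [  -0.       0.273   -0.962 -160.475]
 [   0.       0.       0.       1.   ]]
dial top [ 603.74197302 -194.88847522  160.        ] scene [ 603.12873764 -189.99583199  160.        ]
dial cross (array([ 604.31323005, -193.14746967,  162.61222016]), np.float64(3.3166355435970405))
small [ 506.18188703 -143.02055181   80.        ]
small [ 585.75672258 -291.25918341   80.        ]
well [564.57825075 195.22619548 120.        ] scene [570.28553827 189.81736823 120.        ]
knob [639.22179895 159.88702823 121.        ]
oil [ 587.58077698 -400.64406352  190.        ] mill [426.96381352   9.32051514 137.        ] mug [777.722721    -5.42833303  95.        ]
```

Request:
servo_tool(increments=[[0, 0, 4, 0, 0, 0, 1], [2, 2, 8, 0, 0, 7, 1], [5, 5, 8, 0, 0, 14, 1], [8, 8, 8, 0, 0, 21, 1], [11, 11, 8, 0, 0, 28, 1], [14, 14, 8, 0, 0, 35, 1], [17, 17, 8, 0, 0, 42, 1], [20, 20, 8, 0, 0, 49, 1], [23, 23, 8, 0, 0, 56, 1], [26, 26, 8, 0, 0, 57.5, 1], [29, 29, 8, 0, 0, 57.5, 1], [32, 32, 8, 0, 0, 57.5, 1], [35, 35, 8, 0, 0, 57.5, 1], [37, 38, 8, 0, 0, 57.5, 1], [37.5, 38.9, 8, 0, 0, 57.5, 1], [37.5, 38.9, 8, 0, 0, 57.5, 1], [37.5, 38.9, 8, 0, 0, 57.5, 1], [37.5, 38.9, 8, 0, 0, 57.5, 1]])

```text
t: 1.85
ee_pos: [603.3, -193.1, 302.5]
orientation: [-2.424, -1.998, 0.001]
ft_force: [-0.2, -0.5, 0.8]
width: 87.7
grasp_force: 0.0
```

```bash
cat > w.py <<'E'
import sys
from h import *
d=grab("wrist",sys.argv[1]);o=ctrl.get_obs();print(o["t"],o["ee_pos"],R.from_rotvec(o["orientation"]).as_matrix().round(3).tolist(),o["ft_force"],o["width"])
E
python3 w.py w1.png
```

```text
1.9 [ 603.0917095  -193.56292726  302.64389294] [[0.192, 0.981, -0.0], [0.981, -0.192, -0.0], [-0.0, -0.0, -1.0]] [-0.22336428 -0.98702197  1.63115405] 87.69050137479326
```

View pics/w1.png

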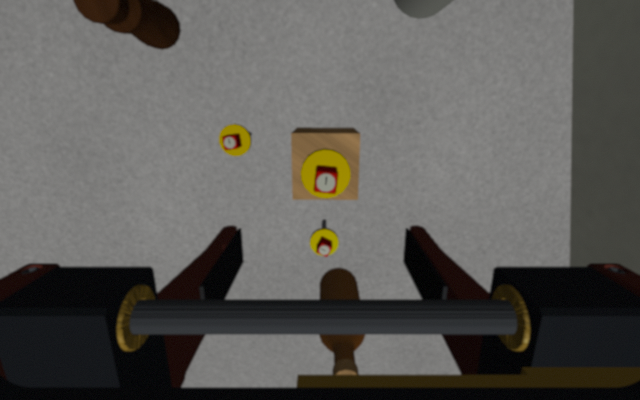

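The wrist view shows the probe's dial at (325,182), with the head almost square to the image. One small probe is at (235,140) and the other at (324,243). The fingers straddle the target column.

```bash
cat > m3.py <<'E'
from h import *
d=grab("wrist"); I=d["image"]; hsv=cv2.cvtColor(I,cv2.COLOR_RGB2HSV)
def cc(m,box,z,l):
    x0,y0,x1,y1=box;k=np.zeros_like(m);k[y0:y1,x0:x1]=m[y0:y1,x0:x1]
    for c in cv2.findContours(k,cv2.RETR_EXTERNAL,cv2.CHAIN_APPROX_NONE)[0]:
        if cv2.contourArea(c)<20: continue
        P=np.array([onz(d,u,v,z)[:2] for u,v in c[:,0]],np.float32)
        M=cv2.moments(c);q=(M["m10"]/M["m00"],M["m01"]/M["m00"])
        print(l,cv2.contourArea(c),np.round(q,1),onz(d,*q,z).round(1),cv2.minAreaRect(P))
b=(285,120,365,205)
cc(cv2.inRange(hsv,(0,0,120),(180,90,255)),(310,165,345,195),160,"dial")
m=cv2.inRange(hsv,(0,120,30),(10,255,255))|cv2.inRange(hsv,(165,100,30),(180,255,255))|cv2.inRange(hsv,(0,0,120),(180,90,255))
cc(m,(310,160,345,195),160,"head")
cc(cv2.inRange(hsv,(22,130,60),(36,255,255)),b,120,"collar")
cc(cv2.inRange(hsv,(8,50,50),(36,255,255)),b,85,"stand")
cv2.imwrite("pics/c1.png",cv2.resize(I[120:210,270:380,::-1],None,fx=7,fy=6))
E
python3 m3.py
```

```text
dial 239.0 [325.3 181.6] [ 605.1 -194.4  160. ] ((604.80322265625, -194.35287475585938), (16.772348403930664, 17.29702377319336), 78.93585968017578)
head 434.0 [325.6 178.9] [ 605.9 -191.9  160. ] ((606.0081176757812, -192.1223907470703), (24.10861587524414, 19.593692779541016), 71.63339233398438)
collar 1916.0 [325.3 172.9] [ 605.3 -194.7  120. ] ((605.0162963867188, -194.71157836914062), (53.90105056762695, 54.007144927978516), 78.9358901977539)
stand 4700.0 [325.  163.2] [ 606.  -190.7   85. ] ((605.8081665039062, -192.2518768310547), (84.7933120727539, 80.60887908935547), 78.93183898925781)
```

View pics/c1.png

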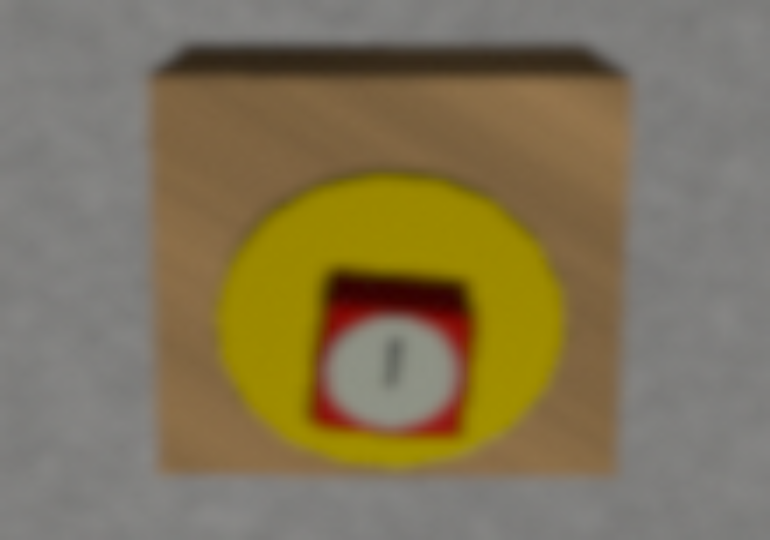

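Request:
servo_tool(increments=[[0.2, -0.1, -3, 0, 0, -4.5, 1], [0.2, -0.1, -6, 0, 0, -4.5, 0.8], [0.2, -0.1, -9, 0, 0, -4.5, 0.5], [0.2, -0.1, -12, 0, 0, -4.5, 0.3], [0.2, -0.1, -14, 0, 0, -4.5, 0.2], [0.2, -0.1, -15.5, 0, 0, -4.5, 0.1], [0.2, -0.1, -16.5, 0, 0, -4.5, 0], [0.2, -0.1, -17, 0, 0, -4.5, -0.1], [0.2, -0.1, -17, 0, 0, -4.5, -0.2], [0.2, -0.1, -17, 0, 0, -4.5, -0.2]])

```text
t: 2.78
ee_pos: [606.1, -194.2, 133.5]
orientation: [2.501, 1.9, 0.001]
ft_force: [-0.7, -0.1, 0.8]
width: 35.7
grasp_force: 0.0
```

Request:
servo_tool(increments=[[0, 0, 0, 0, 0, 0, -0.5], [0, 0, 0, 0, 0, 0, -1], [0, 0, 0, 0, 0, 0, -1], [0, 0, 0, 0, 0, 0, -1], [0, 0, 0, 0, 0, 0, -1], [0, 0, 0, 0, 0, 0, -1], [0, 0, 0, 0, 0, 0, -1], [0, 0, 0, 0, 0, 0, -1]])

```text
t: 3.45
ee_pos: [606.3, -193.7, 133.1]
orientation: [2.5, 1.901, 0.001]
ft_force: [1.0, 0.0, 3.5]
width: 22.0
grasp_force: 29.8
```

Request:
servo_tool(increments=[[0, 0, 1, 0, 0, 0, -1], [0, 0, 3, 0, 0, 0, -1], [0, 0, 5.5, 0, 0, 0, -1], [0, 0, 8, 0, 0, 0, -1], [0, 0, 10.5, 0, 0, 0, -1], [0, 0, 12.5, 0, 0, 0, -1], [0, 0.5, 14, 0, 0, 0, -1], [-0.3, 2, 15, 0, 0, 0, -1], [-0.6, 4.5, 15, 0, 0, 0, -1], [-1, 7.5, 15, 0, 0, 0, -1], [-1.4, 10.5, 15, 0, 0, 0, -1], [-1.8, 13.5, 15, 0, 0, 0, -1], [-2.2, 16.5, 15, 0, 0, 0, -1], [-2.6, 19.5, 15, 0, 0, 0, -1], [-3, 22.5, 15, 0, 0, 0, -1], [-3.5, 25.5, 15, 0, 0, 0, -1], [-4, 28.5, 15, 0, 0, 0, -1], [-4.4, 31.5, 15, 0, 0, 0, -1], [-4.7, 34, 15, 0, 0, 0, -1], [-4.8, 35.2, 15, 0, 0, 0, -1]])

```text
t: 5.12
ee_pos: [555.8, 161.5, 282.1]
orientation: [-2.498, -1.903, 0.003]
ft_force: [-0.7, -0.5, -2.2]
width: 21.7
grasp_force: 30.0
```

Request:
servo_tool(increments=[[0, 0, 0, 0, 0, 0, -1], [0, 0, 0, 0, 0, 0, -1], [0, 0, 0, 0, 0, 0, -1], [0, 0, 0, 0, 0, 0, -1]])

```text
t: 5.45
ee_pos: [557.7, 157.3, 282.5]
orientation: [-2.502, -1.9, 0.001]
ft_force: [-0.7, 0.2, -1.4]
width: 21.5
grasp_force: 30.0
```

```bash
python3 w.py w2.png
python3 - <<'E'
from h import *
grab("scene","s2.png");grab("top","t2.png")
E
```

```text
5.5 [557.85570005 157.29719737 282.5942277 ] [[0.269, 0.963, -0.0], [0.963, -0.269, -0.0], [-0.0, -0.0, -1.0]] [-0.54579418 -1.39203212 -2.4536527 ] 21.408154833864245
```

View pics/w2.png

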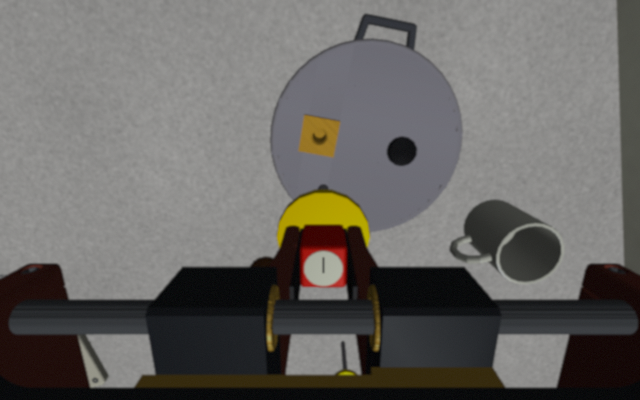

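The wrist view shows the probe upright in the fingers. Its tip just shows above the collar at about (323,187), and the boss's hole is at about (319,137).

```bash
cat > m4.py <<'E'
from h import *
import sys
d=grab("wrist"); I=d["image"]; hsv=cv2.cvtColor(I,cv2.COLOR_RGB2HSV)
x0,y0,x1,y1=285,100,355,175
m=np.zeros(I.shape[:2],np.uint8);m[y0:y1,x0:x1]=cv2.inRange(hsv,(8,120,20),(30,255,255))[y0:y1,x0:x1]
c=max(cv2.findContours(m,cv2.RETR_EXTERNAL,cv2.CHAIN_APPROX_NONE)[0],key=cv2.contourArea)
P=np.array([onz(d,u,v,120)[:2] for u,v in c[:,0]],np.float32);print("boss",cv2.minAreaRect(P))
g=hsv[:,:,2].copy();f=np.zeros_like(g);cv2.drawContours(f,[c],-1,255,-1);f=cv2.erode(f,np.ones((9,9)))
med=np.median(g[f>0]);h=((g<.75*med)&(f>0)).astype(np.uint8);M=cv2.moments(h,True);q=(M["m10"]/M["m00"],M["m01"]/M["m00"])
print("dark",M["m00"],q,onz(d,*q,120))
o=ctrl.get_obs()["ee_pos"]; print("tcp",o,"tip px pred",px(d,[o[0],o[1],o[2]-118]))
cv2.imwrite("pics/c2.png",np.hstack([cv2.resize(I[100:200,280:360,::-1],(480,600))]))
E
python3 m4.py
```

```text
boss ((564.6303100585938, 197.87054443359375), (35.576393127441406, 34.88444137573242), 64.16675567626953)
dark 95.0 (318.7684210526316, 139.34736842105264) [564.05099622 194.68174952 120.        ]
tcp [557.95409301 157.60460592 282.67503546] tip px pred (np.float64(322.91668261886775), np.float64(187.53253324182987))
```

View pics/c2.png

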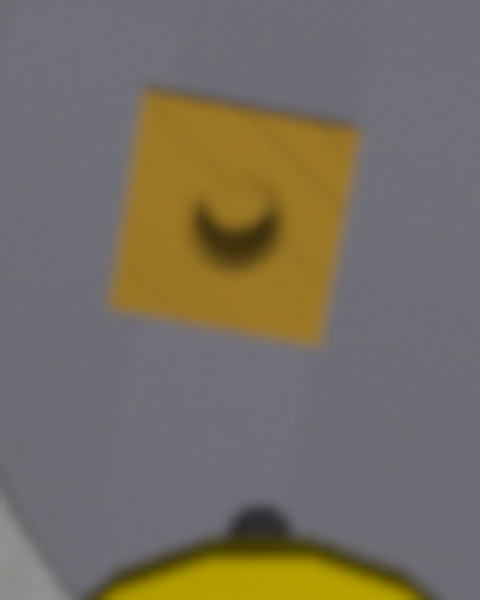

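Request:
servo_tool(increments=[[0.2, 1.2, 0, 0, 0, 0, -1], [0.4, 2.6, 0, 0, 0, 0, -1], [0.6, 3.7, -0.5, 0, 0, 0, -1], [0.6, 4, -1.5, 0, 0, 0, -1], [0.6, 4, -2.6, 0, 0, 0, -1], [0.6, 4, -3.2, 0, 0, 0, -1], [0.6, 4, -3.2, 0, 0, 0, -1], [0.6, 4, -3.2, 0, 0, 0, -1], [0.6, 4, -3.2, 0, 0, 0, -1]])

```text
t: 6.4
ee_pos: [563.9, 198.2, 250.7]
orientation: [2.501, 1.901, -0.0]
ft_force: [0.4, 1.3, -2.1]
width: 21.5
grasp_force: 30.0
```

Run:
```python
from h import *
o=ctrl.get_obs();d=grab("wrist");S=grab("scene");p=o["ee_pos"];print(p,o["ft_force"])
tip=[p[0],p[1],p[2]-118]
print("wrist tip",px(d,tip),"well",px(d,[564.7,197.6,120]));print("scene tip",px(S,tip),"well",px(S,[564.7,197.6,120]))
u,v=map(int,px(d,[564.7,197.6,120]));a=cv2.resize(d["image"][v-30:v+30,u-30:u+30],(396,396))
u2,v2=map(int,px(S,[564.7,197.6,150]));b=cv2.resize(S["image"][v2-30:v2+30,u2-30:u2+30],(396,396))
print(u,v,u2,v2);cv2.imwrite("pics/c3.png",np.hstack([a,b])[:,:,::-1])
```

```text
[563.94152143 198.16530399 250.7181056 ] [ 0.42973011  1.26039188 -2.14756642]
wrist tip (np.float64(322.94877734531684), np.float64(187.71928758572113)) well (np.float64(323.90270745287194), np.float64(184.55548095519492))
scene tip (np.float64(357.15400196055504), np.float64(165.27192705793487)) well (np.float64(357.0798645035685), np.float64(168.38570040217877))
323 184 357 161
```

View pics/c3.png

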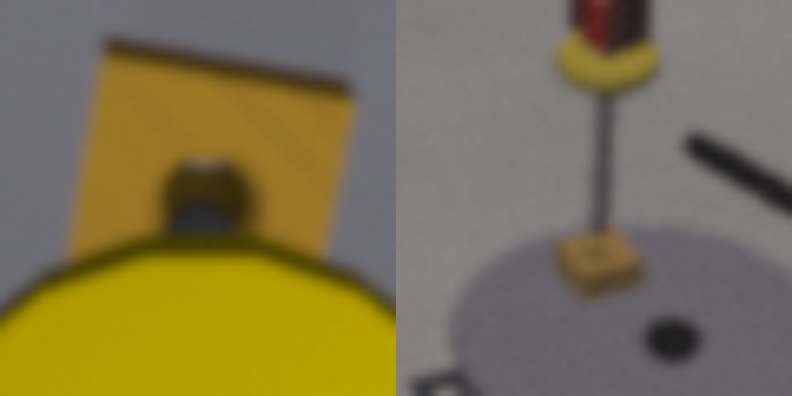

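The hole is about 1 px to the right of the tip and otherwise aligned, so I'll make a small correction and go in.

Request:
servo_tool(increments=[[0.08, -0.05, 0, 0, 0, 0, -1], [0.08, -0.05, -0.5, 0, 0, 0, -1], [0.08, -0.05, -0.9, 0, 0, 0, -1], [0.08, -0.05, -1.2, 0, 0, 0, -1], [0.08, -0.05, -1.5, 0, 0, 0, -1], [0.08, -0.05, -1.8, 0, 0, 0, -1], [0.08, -0.05, -2, 0, 0, 0, -1], [0.08, -0.05, -2, 0, 0, 0, -1], [0.08, -0.05, -2, 0, 0, 0, -1]])

```text
t: 7.25
ee_pos: [564.6, 197.9, 230.5]
orientation: [-2.501, -1.901, 0.001]
ft_force: [0.6, -0.5, -2.0]
width: 21.9
grasp_force: 30.0
```

Request:
servo_tool(increments=[[0, 0, -0.5, 0, 0, 0, -1], [0, 0, -1.2, 0, 0, 0, -1], [0, 0, -1.9, 0, 0, 0, -1], [0, 0, -2.6, 0, 0, 0, -1], [0, 0, -3.3, 0, 0, 0, -1], [0, 0, -4, 0, 0, 0, -1], [0, 0, -4.5, 0, 0, 0, -1], [0, 0, -4.8, 0, 0, 0, -1], [0, 0, -4.8, 0, 0, 0, -1], [0, 0, -4.8, 0, 0, 0, -1], [0, 0, -4.8, 0, 0, 0, -1]])

```text
t: 8.17
ee_pos: [564.9, 198.0, 183.0]
orientation: [2.501, 1.901, 0.001]
ft_force: [0.2, -0.1, -1.4]
width: 21.8
grasp_force: 30.0
```

Request:
servo_tool(increments=[[0, 0, -0.3, 0, 0, 0, -1], [0, 0, -0.6, 0, 0, 0, -1], [0, 0, -0.7, 0, 0, 0, -1], [0, 0, -0.8, 0, 0, 0, -1], [0, 0, -0.8, 0, 0, 0, -1], [0, 0, -0.8, 0, 0, 0, -1]])

```text
t: 8.67
ee_pos: [564.6, 197.9, 174.6]
orientation: [-2.501, -1.901, 0.0]
ft_force: [-0.1, 0.4, -0.6]
width: 21.9
grasp_force: 30.0
```

Request:
servo_tool(increments=[[0, 0, -0.1, 0, 0, 0, -1], [0, 0, -0.2, 0, 0, 0, -1], [0, 0, -0.2, 0, 0, 0, -1], [0, 0, -0.2, 0, 0, 0, -1]])

```text
t: 9.0
ee_pos: [564.6, 197.9, 172.6]
orientation: [-2.501, -1.901, 0.0]
ft_force: [-0.2, -0.5, -1.3]
width: 21.9
grasp_force: 30.0
```

Request:
servo_tool(increments=[[0, 0, -0.1, 0, 0, 0, -1], [0, 0, -0.2, 0, 0, 0, -1], [0, 0, -0.2, 0, 0, 0, -1], [0, 0, -0.2, 0, 0, 0, -1]])

```text
t: 9.33
ee_pos: [564.6, 197.9, 170.6]
orientation: [-2.501, -1.901, 0.0]
ft_force: [-0.5, -0.6, -1.6]
width: 21.8
grasp_force: 30.0
```

Request:
servo_tool(increments=[[0, 0, -0.1, 0, 0, 0, -1], [0, 0, -0.2, 0, 0, 0, -1], [0, 0, -0.2, 0, 0, 0, -1], [0, 0, -0.2, 0, 0, 0, -1]])

```text
t: 9.67
ee_pos: [564.6, 197.9, 168.6]
orientation: [-2.501, -1.901, 0.0]
ft_force: [0.1, -0.0, -1.2]
width: 21.8
grasp_force: 30.0
```

Request:
servo_tool(increments=[[0, 0, -0.1, 0, 0, 0, -1], [0, 0, -0.2, 0, 0, 0, -1], [0, 0, -0.2, 0, 0, 0, -1], [0, 0, -0.2, 0, 0, 0, -1]])

```text
t: 10.0
ee_pos: [564.5, 197.9, 166.6]
orientation: [-2.501, -1.901, 0.0]
ft_force: [-0.9, 0.8, -1.8]
width: 22.0
grasp_force: 30.0
```

Request:
servo_tool(increments=[[0, 0, -0.1, 0, 0, 0, -1], [0, 0, -0.2, 0, 0, 0, -1], [0, 0, -0.2, 0, 0, 0, -1], [0, 0, -0.2, 0, 0, 0, -1]])

```text
t: 10.33
ee_pos: [564.5, 197.9, 164.6]
orientation: [-2.501, -1.901, 0.0]
ft_force: [0.5, 0.6, -1.7]
width: 21.9
grasp_force: 30.0
```

Request:
servo_tool(increments=[[0, 0, -0.1, 0, 0, 0, -1], [0, 0, -0.2, 0, 0, 0, -1], [0, 0, -0.2, 0, 0, 0, -1], [0, 0, -0.2, 0, 0, 0, -1]])

```text
t: 10.67
ee_pos: [564.5, 197.9, 162.6]
orientation: [-2.501, -1.901, 0.0]
ft_force: [-1.2, 1.3, -1.9]
width: 21.9
grasp_force: 30.0
```

Request:
servo_tool(increments=[[0, 0, -0.1, 0, 0, 0, -1], [0, 0, -0.2, 0, 0, 0, -1], [0, 0, -0.2, 0, 0, 0, -1], [0, 0, -0.2, 0, 0, 0, -1]])

```text
t: 11.0
ee_pos: [564.8, 198.0, 161.0]
orientation: [2.501, 1.901, 0.001]
ft_force: [-0.8, -0.3, 1.7]
width: 22.0
grasp_force: 30.0
```

Request:
servo_tool(increments=[[0, 0, -0.05, 0, 0, 0, -1], [0, 0, -0.09, 0, 0, 0, -1], [0, 0, -0.09, 0, 0, 0, -1]])

```text
t: 11.25
ee_pos: [564.9, 198.0, 160.2]
orientation: [2.501, 1.901, 0.001]
ft_force: [-1.9, 0.2, 4.5]
width: 21.6
grasp_force: 30.0
```

Request:
servo_tool(increments=[[0, 0, -0.04, 0, 0, 0, -1], [0, 0, -0.04, 0, 0, 0, -1], [0, 0, -0.04, 0, 0, 0, -1]])

```text
t: 11.5
ee_pos: [564.9, 198.0, 160.0]
orientation: [2.501, 1.901, 0.001]
ft_force: [-2.0, -0.9, 6.4]
width: 22.0
grasp_force: 30.0
```

Request:
servo_tool(increments=[[0, 0, 0, 0, 0, 0, -1], [0, 0, 0, 0, 0, 0, -1], [0, 0, 0, 0, 0, 0, -1], [0, 0, 0, 0, 0, 0, -1]])

```text
t: 11.83
ee_pos: [564.9, 198.0, 160.0]
orientation: [2.501, 1.901, 0.001]
ft_force: [-1.2, -0.8, 6.1]
width: 22.1
grasp_force: 30.0
```

Request:
servo_tool(increments=[[0, 0, 0, 0, 0, 0, -1], [0, 0, 0, 0, 0, 0, -1], [0, 0, 0, 0, 0, 0, -1], [0, 0, 0, 0, 0, 0, -1], [0, 0, 0, 0, 0, 0, -1], [0, 0, 0, 0, 0, 0, -1], [0, 0, 0, 0, 0, 0, -1], [0, 0, 0, 0, 0, 0, -1], [0, 0, 0, 0, 0, 0, -1], [0, 0, 0, 0, 0, 0, -1], [0, 0, 0, 0, 0, 0, -1], [0, 0, 0, 0, 0, 0, -1], [0, 0, 0, 0, 0, 0, -1], [0, 0, 0, 0, 0, 0, -1]])

```text
t: 13.0
ee_pos: [564.9, 198.0, 160.0]
orientation: [2.501, 1.901, 0.001]
ft_force: [-1.2, -0.8, 6.5]
width: 22.1
grasp_force: 30.0
```

Request:
servo_tool(increments=[[0, 0, 0.06, 0, 0, 0, -1], [0, 0, 0.12, 0, 0, 0, -1], [0, 0, 0.12, 0, 0, 0, -1], [0, 0, 0.12, 0, 0, 0, -0.6], [0, 0, 0.12, 0, 0, 0, -0.4], [0, 0, 0.12, 0, 0, 0, -0.2], [0, 0, 0.12, 0, 0, 0, -0.18], [0, 0, 0.12, 0, 0, 0, -0.18], [0, 0, 0.12, 0, 0, 0, -0.18], [0, 0, 0.12, 0, 0, 0, -0.18], [0, 0, 0.12, 0, 0, 0, -0.18]])

```text
t: 13.92
ee_pos: [564.6, 197.9, 160.5]
orientation: [-2.501, -1.901, 0.0]
ft_force: [-0.5, -0.4, -0.2]
width: 36.3
grasp_force: 0.0
```

Request:
servo_tool(increments=[[0, 0, -0.2, 0, 0, 0, -0.18], [0, 0, -0.5, 0, 0, 0, -0.18], [0, 0, -0.7, 0, 0, 0, -0.18], [0, 0, -0.9, 0, 0, 0, -0.18], [0, 0, -1.1, 0, 0, 0, -0.18], [0, 0, -1.3, 0, 0, 0, -0.18], [0, 0, -1.5, 0, 0, 0, -0.18], [0, 0, -1.5, 0, 0, 0, -0.18]])

```text
t: 14.58
ee_pos: [564.4, 197.8, 145.1]
orientation: [-2.501, -1.901, 0.001]
ft_force: [0.6, -0.0, -0.3]
width: 36.0
grasp_force: 0.0
```

Request:
servo_tool(increments=[[0, 0, -0.2, 0, 0, 0, -0.18], [0, 0, -0.4, 0, 0, 0, -0.18], [0, 0, -0.6, 0, 0, 0, -0.18], [0, 0, -0.8, 0, 0, 0, -0.18], [0, 0, -0.9, 0, 0, 0, -0.18], [0, 0, -0.9, 0, 0, 0, -0.18]])

```text
t: 15.08
ee_pos: [564.5, 197.8, 136.2]
orientation: [-2.501, -1.901, 0.001]
ft_force: [0.1, 0.2, -0.4]
width: 36.0
grasp_force: 0.0
```

Request:
servo_tool(increments=[[0, 0, -0.08, 0, 0, 0, -0.18], [0, 0, -0.16, 0, 0, 0, -0.18], [0, 0, -0.24, 0, 0, 0, -0.18], [0, 0, -0.24, 0, 0, 0, -0.18], [0, 0, -0.24, 0, 0, 0, -0.18]])

```text
t: 15.5
ee_pos: [564.6, 197.9, 134.3]
orientation: [2.501, 1.901, 0.0]
ft_force: [-0.3, -0.4, 1.3]
width: 36.1
grasp_force: 0.4
```

Request:
servo_tool(increments=[[0, 0, -0.06, 0, 0, 0, -0.18], [0, 0, -0.12, 0, 0, 0, -0.18], [0, 0, -0.12, 0, 0, 0, -0.18], [0, 0, -0.12, 0, 0, 0, -0.18]])

```text
t: 15.83
ee_pos: [564.7, 197.9, 133.4]
orientation: [2.501, 1.901, 0.0]
ft_force: [-2.2, -0.4, 4.6]
width: 35.8
grasp_force: 2.5
```

Request:
servo_tool(increments=[[0, 0, -0.08, 0, 0, 0, -0.18], [0, 0, -0.08, 0, 0, 0, -0.18], [0, 0, -0.08, 0, 0, 0, -0.18]])

```text
t: 16.08
ee_pos: [564.7, 197.9, 132.8]
orientation: [2.501, 1.901, 0.0]
ft_force: [-2.2, -0.1, 8.0]
width: 36.5
grasp_force: 3.6
```

Run:
```python
from h import *
o=ctrl.get_obs();print(o["ft_force"],o["moment"],o["grasp_force"])
S=grab("scene");u,v=map(int,px(S,[564.7,197.6,150]));print(u,v)
d=grab("wrist")
cv2.imwrite("pics/c4.png",np.hstack([cv2.resize(S["image"][v-30:v+30,u-30:u+30],(400,400)),cv2.resize(d["image"][100:300,220:420],(400,400))])[:,:,::-1])
```

```text
[-2.19632334 -0.13487094  7.98430863] [-0.17826533  0.34029496 -0.00619497] 3.6355377500876784
357 161
```

View pics/c4.png

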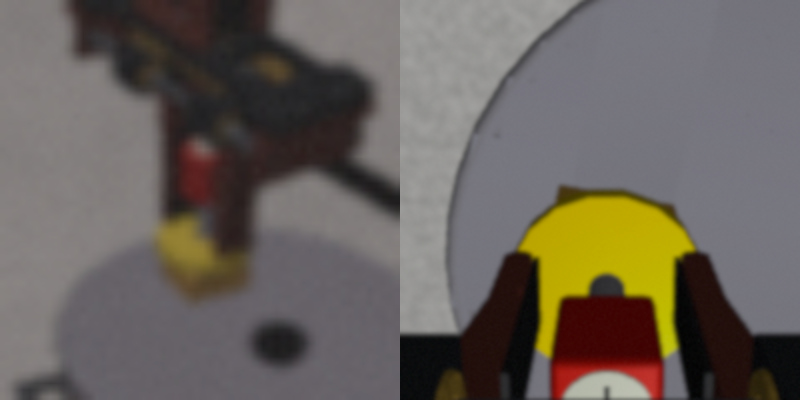

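The collar is flat on the boss, and the fingers on both sides are clear of the head. I'll hold at 8 N.

Request:
servo_tool(increments=[[0, 0, 0, 0, 0, 0, -0.18], [0, 0, 0, 0, 0, 0, -0.18], [0, 0, 0, 0, 0, 0, -0.18], [0, 0, 0, 0, 0, 0, -0.18], [0, 0, 0, 0, 0, 0, -0.18], [0, 0, 0, 0, 0, 0, -0.18], [0, 0, 0, 0, 0, 0, -0.18], [0, 0, 0, 0, 0, 0, -0.18], [0, 0, 0, 0, 0, 0, -0.18], [0, 0, 0, 0, 0, 0, -0.18], [0, 0, 0, 0, 0, 0, -0.18], [0, 0, 0, 0, 0, 0, -0.18], [0, 0, 0, 0, 0, 0, -0.18], [0, 0, 0, 0, 0, 0, -0.18], [0, 0, 0, 0, 0, 0, -0.18], [0, 0, 0, 0, 0, 0, -0.18], [0, 0, 0, 0, 0, 0, -0.18], [0, 0, 0, 0, 0, 0, -0.18], [0, 0, 0, 0, 0, 0, -0.18], [0, 0, 0, 0, 0, 0, -0.18]])

```text
t: 17.85
ee_pos: [564.7, 198.0, 132.8]
orientation: [2.501, 1.901, 0.0]
ft_force: [-1.9, -0.5, 7.8]
width: 36.1
grasp_force: 3.6
```

Request:
servo_tool(increments=[[0, 0, 0.04, 0, 0, 0, -0.18], [0, 0, 0.08, 0, 0, 0, -0.18], [0, 0, 0.12, 0, 0, 0, -0.18], [0, 0, 0.16, 0, 0, 0, -0.18], [0, 0, 0.2, 0, 0, 0, -0.18], [0, 0, 0.3, 0, 0, 0, -0.18], [0, 0, 0.6, 0, 0, 0, -0.1], [0, 0, 1, 0, 0, 0, 0.2], [0, 0, 2, 0, 0, 0, 0.4], [0, 0, 3.5, 0, 0, 0, 0.6], [0, 0, 5.5, 0, 0, 0, 0.6], [0, 0, 8, 0, 0, 0, 0.6], [0, 0, 11, 0, 0, 0, 0.6], [0, 0, 14, 0, 0, 0, 0.6], [0, 0, 14, 0, 0, 0, 0.6], [0, 0, 14, 0, 0, 0, 0.6]])

```text
t: 19.18
ee_pos: [565.7, 198.2, 274.9]
orientation: [2.5, 1.9, 0.007]
ft_force: [-0.3, 0.7, -0.3]
width: 70.3
grasp_force: 0.0
```

Run:
```python
from h import *
S=grab("scene");u,v=map(int,px(S,[564.7,197.6,150]))
d=grab("wrist")
cv2.imwrite("pics/c5.png",np.hstack([cv2.resize(S["image"][v-30:v+30,u-30:u+30],(400,400)),cv2.resize(d["image"][100:300,220:420],(400,400))])[:,:,::-1])
```

```text
(no output)
```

View pics/c5.png

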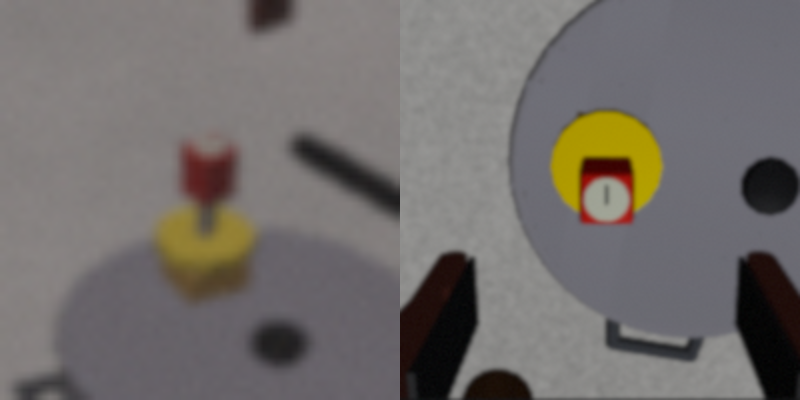

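The probe stands upright with the collar flat on the boss, and the gripper is clear, so I'll hand it in.

```bash
python3 -c "
from workcell import ctrl
print(ctrl.close_job())"
```

```text
the job is handed in; nothing more can be done
None
```

The job is handed in at about 19 s of the 67 s allowed: the probe stands in the well after a hold of about 1.5 s at 8 N on the bottom, the collar sits on the boss after about 1.75 s at 8 N, and nothing else was touched as far as I could see.

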